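Make up two water-sampling kits

TASK

Make up the two water-sampling kits: stand the blue-capped white bottle, the amber bottle and the beaker in the blue tray, and the red-capped white bottle and the green-lidded jar in the yellow tray, each thing upright on the floor of a compartment of its own (any free one of its tray will do). Set things down, do not drop or throw them, and leave the grey bottle, the steel dish and the timer standing where they are.

Things in the scene. Friction and masses are not known exactly. Their poses are not given: they have to be found in the camera images.
- tray_blue: blue kit tray, fixed to the counter, 214 x 74 x 15 mm, a row of three open compartments each 66 x 66 mm inside, along the tray's x axis with centres at x = -70, 0 and +70 mm, y = 0; walls and dividers 4 mm thick, floor 4 mm thick (compartment floor 4 mm above the origin), wall tops 15 mm above the origin. Origin: centre of the underside, on the counter; x along the long side, z up
- tray_yellow: yellow kit tray, fixed to the counter, 214 x 74 x 15 mm, a row of three open compartments each 66 x 66 mm inside, along the tray's x axis with centres at x = -70, 0 and +70 mm, y = 0; walls and dividers 4 mm thick, floor 4 mm thick (compartment floor 4 mm above the origin), wall tops 15 mm above the origin. Origin: centre of the underside, on the counter; x along the long side, z up
- bottle_bluecap_c (a point): white bottle with a blue cap, 44 mm in diameter and 90 mm tall: straight side up to 60 mm, shoulder, then a cap 36 mm in diameter from 68 to 90 mm; about 0.12 kg, stands upright. The point is on its axis half-way up (45 mm above its underside), z up along its axis
- bottle_redcap_c (a point): white bottle with a red cap, 44 mm in diameter and 90 mm tall: straight side up to 60 mm, shoulder, then a cap 36 mm in diameter from 68 to 90 mm; about 0.12 kg, stands upright. The point is on its axis half-way up (45 mm above its underside), z up along its axis
- bottle_amber_c (a point): amber-brown bottle with an orange cap, 44 mm in diameter and 90 mm tall: straight side up to 60 mm, shoulder, then a cap 36 mm in diameter from 68 to 90 mm; about 0.12 kg, stands upright. The point is on its axis half-way up (45 mm above its underside), z up along its axis
- jar_green_c (a point): squat white jar with a wide green lid, 68 mm tall: body 44 mm in diameter up to 50 mm, lid 48 mm in diameter from 50 to 68 mm; about 0.12 kg, stands upright. The point is on its axis half-way up (34 mm above its underside), z up along its axis
- beaker_c (a point): small off-white open beaker without handle, 70 mm tall, outer diameter 44 mm at the foot and 46 mm at the rim, wall 3 mm; rigid, about 0.06 kg, stands upright. The point is on its axis half-way up (35 mm above its underside), z up along its axis
- bottle_grey_c (a point): grey bottle with a black cap, belongs to no kit, stays where it is; 44 mm in diameter and 90 mm tall: straight side up to 60 mm, shoulder, then a cap 36 mm in diameter from 68 to 90 mm; about 0.12 kg, stands upright. The point is on its axis half-way up (45 mm above its underside), z up along its axis
- dish: wide shallow steel dish, 90 mm in diameter, 35 mm tall, loose, stays where it is. Origin: centre of its underside, z up
- timer: grey timer box, 62 x 76 x 24 mm (x, y, z), with a pale display and three orange buttons on top, loose, stays where it is. Origin: centre of its underside, z up
Not all that is in view belongs to the job. Leave any purple look-alike of the part that bears bottle_redcap_c alone.

How it is judged:
At the end, for the whole second after the job is handed in: Each kit thing stands in a compartment of its own tray: centre within 25 mm of the tray's long centre line and 100 mm of its middle, on the floor (height within 5 mm), upright within 0.1 rad, at rest (under 20 mm/s). Grey bottle, steel dish and timer still upright within 0.15 rad (x of bottle_bluecap_c in the frame of tray_blue between -0.1 and 0.1 m and y of bottle_bluecap_c in the frame of tray_blue between -0.025 and 0.025 m and z of bottle_bluecap_c in the frame of tray_blue between 0.044 and 0.054 m and angle between each of bottle_bluecap_c, bottle_amber_c, beaker_c, bottle_redcap_c, jar_green_c's own z axis and vertical below 0.1 rad and linear speed of each of bottle_bluecap, bottle_amber, beaker, bottle_redcap, jar_green below 0.02 m/s and x of bottle_amber_c in the frame of tray_blue between -0.1 and 0.1 m and y of bottle_amber_c in the frame of tray_blue between -0.025 and 0.025 m and z of bottle_amber_c in the frame of tray_blue between 0.044 and 0.054 m and x of beaker_c in the frame of tray_blue between -0.1 and 0.1 m and y of beaker_c in the frame of tray_blue between -0.025 and 0.025 m and z of beaker_c in the frame of tray_blue between 0.034 and 0.044 m and x of bottle_redcap_c in the frame of tray_yellow between -0.1 and 0.1 m and y of bottle_redcap_c in the frame of tray_yellow between -0.025 and 0.025 m and z of bottle_redcap_c in the frame of tray_yellow between 0.044 and 0.054 m and x of jar_green_c in the frame of tray_yellow between -0.1 and 0.1 m and y of jar_green_c in the frame of tray_yellow between -0.025 and 0.025 m and z of jar_green_c in the frame of tray_yellow between 0.033 and 0.043 m and angle between each of bottle_grey_c, dish, timer's own z axis and vertical below 0.15 rad); the robot touches nothing.
It fails at once if the grey bottle is shifted more than 25 mm or tipped (distance of bottle_grey_c from where it was at the start of the episode above 0.025 m or angle between bottle_grey_c's own z axis and vertical above 0.3 rad).
It fails at once if the steel dish is shifted more than 25 mm or tipped (distance of dish from where it was at the start of the episode above 0.025 m or angle between dish's own z axis and vertical above 0.3 rad).
It fails at once if the timer is shifted more than 25 mm or tipped (distance of timer from where it was at the start of the episode above 0.025 m or angle between timer's own z axis and vertical above 0.3 rad).
It fails at once if a kit thing is dropped or thrown (moves faster than 0.8 m/s while no finger touches it, as after a fall of about 33 mm) ((contact force between the fingers and bottle_bluecap below 0.05 N and linear speed of bottle_bluecap above 0.8 m/s) or (contact force between the fingers and bottle_amber below 0.05 N and linear speed of bottle_amber above 0.8 m/s) or (contact force between the fingers and beaker below 0.05 N and linear speed of beaker above 0.8 m/s) or (contact force between the fingers and bottle_redcap below 0.05 N and linear speed of bottle_redcap above 0.8 m/s) or (contact force between the fingers and jar_green below 0.05 N and linear speed of jar_green above 0.8 m/s)).
It also fails if it takes over 120 s, if anything falls off the work surface, if the arm or the gripper's body presses on something with over 40 N, if the wrist force passes 120 N, or if a joint passes its speed limit or range.

ROBOT

A 6-joint arm with a two-finger parallel gripper is mounted at the origin on the work surface. World frame = base frame: x ahead of the robot, y to its left, z up, the work surface at z = 0. Lengths are in m, angles in rad, forces in N, time in s.
With the tool pointing down it reaches from about 0.3 to 0.825 m from the base axis. Payload 5.4 kg.
Tool frame: the origin (TCP) lies at the very end of the fingers, on their centre line; the grasp point (between the pads) lies 19 mm behind it (bot.grasp_offset is the distance from the TCP to the grasp point, in m); z points along the fingers, y is the line along which they close (so a half turn about z gives the same grasp; the last joint's range is limited). The gripper opens to 92 mm and grips with 3 to 60 N. Pads are 20 mm wide; open, the fingers measure 128 mm over their backs; the gripper's body (75 mm by 189 mm) begins 69 mm behind the grasp point.
Start: joints at [1.016, 0.158, 1.597, -0, 1.386, -0.21], TCP at [0.194, 0.541, 0.215] pointing down, gripper open.
Joint ranges: [-2.91, 2.91], [-0.94, 2.29], [0.18, 2.7], [-1.29, 4.43], [0.17, 2.64], [-3, 3]. Speed limits (rad/s): [2.57, 2.57, 3.14, 3.14, 3.14, 3.14].

INTERFACE

Orientations are given as a rotation vector (axis times angle).
In Python, from rig import bot gives the robot as it stands.
- The arm moves only by the tool play_rows, never from a script. Its argument "commands" is a list that holds one entry, the list of rows, each a list of 7 numbers: the opening, from 0 (shut) to 1 (fully open), then the shift along the world's x, y, z in m, then the turn, a rotation vector about the world's x, y, z in degrees. In form: [[[gripper, dx, dy, dz, rx, ry, rz], ...]]. A call has 1 to 5 rows; each row is the pose to reach, as a shift and turn from the pose commanded when the call began; what a row does not reach only later rows make up. A row lasts 1/12 s, in which the tool goes at most 41.7 mm and 7.16 degrees, less where a joint would pass 70% of its speed; a pose out of reach is approached as far as the arm can. A call with a gripper value outside its range is refused whole. The fingers move at their own pace and stop on an object; the grip force is fixed at half the most. Time passes only in rows, so rows that repeat a pose let the fingers close. It gives the time, the measured TCP pose, the force, the opening and the grip force at its end, in the units of the state.
- bot.get_state(): the state, without advancing time (a new reading comes with each control period).
- bot.camera(name): name is "side" or "top" or "wrist"; returns the picture (420x560x3 uint8, red, green, blue); there is no depth.
- bot.get_calibration(name): a dict with "fx", "fy", "cx", "cy" (pixels), "R" (3x3) and "t" (3): a world point X has camera coordinates R X + t. Camera axes: x right, y down, z forward; pixel columns grow to the right and rows downward; lengths in m; the calibration is good to about 2 mm. The wrist camera is an equidistant fisheye: a pixel r from the principal point sees the ray r / f radians off the axis. A picture is of the moment at which its call begins: read the wrist's pose just before it. get_calibration takes no time and is no camera call; for the wrist camera it gives the pose at the moment of the call.
- bot.finish_job(): hands the job in; it is judged then, once.
The state is a dict: "time_s": time; "joints": joint angles; "dq": joint speeds; "effort": joint torques, N m; "ee_pos": TCP position; "orientation": TCP orientation; "wrist_force": force on the tool from outside, world axes, zero at the start; "torque": the same for the moment, N m; "finger_gap": opening from 0.0 (shut) to 1.0 (fully open); "grip_force": force on a finger pad.
Only numpy, scipy, OpenCV 4.12 (cv2) and the standard library are available. Lean on these libraries where they do the work, as an engineer would, in place of code of your own. Each camera call takes 0.05 s, during which the arm holds its last target. There are 200 camera calls.

## Working session

There is one attempt and no reset: what is moved stays moved. The work goes in short steps, Python scripts to look and compute and a tool call to move; the robot and the scene stay as the last step left them, time stands still between calls to the robot, and variables do not carry over. Pictures are saved under pics/ and viewed, at most 14 in all, crops included, and the job is handed in when it is done.

Besides the shell and the picture viewer there is one more tool, called by a JSON object that holds its "method" and its "body". play_rows: Moves the arm, as the interface text tells. Its arguments: {"type":"object","properties":{"commands":{"type":"array","items":{"type":"array","items":{"type":"array","items":{"type":"number"}}}}},"required":["commands"]}

```bash
mkdir -p pics; ls; python3 - <<'E'
from rig import bot
import cv2
for n in("top","side"):
    cv2.imwrite(f"pics/{n}0.png",bot.camera(n)[:,:,::-1]); c=bot.get_calibration(n); print(n,c)
print(bot.get_state())
E
```

```text
pics
top {'fx': 541.8795270754899, 'fy': 541.8795270754899, 'cx': 287.41213397867807, 'cy': 204.12085294845258, 'R': array([[ 0.02554501, -0.99945507,  0.02090478],
       [-0.99180947, -0.02795636, -0.12462908],
       [ 0.12514559, -0.01754991, -0.99198316]]), 't': array([-0.03160495,  0.56064193,  1.05166461])}
side {'fx': 392.41590208442454, 'fy': 392.41590208442454, 'cx': 275.6289414453144, 'cy': 207.88330094243221, 'R': array([[ 0.93797774, -0.34661735,  0.0073601 ],
       [-0.25761362, -0.71101874, -0.65428401],
       [ 0.23201936,  0.61180778, -0.7562131 ]]), 't': array([-0.51573698,  0.18342266,  0.64420238])}
{'time_s': 0.1, 'joints': array([ 1.01587412e+00,  1.58993893e-01,  1.59808949e+00, -2.40202769e-05,
        1.38617745e+00, -2.10112692e-01]), 'dq': array([-1.47347164e-04, -2.15489599e-03, -2.25366251e-03, -6.13954027e-04,
       -1.12670270e-03, -7.33016913e-05]), 'effort': array([-8.64367503e-04, -3.86500561e+01, -3.22960675e+01,  7.01678381e-02,
        3.39615718e-02, -3.32723494e-05]), 'ee_pos': array([0.19409512, 0.54066087, 0.21372137]), 'orientation': array([-5.38836265e-01, -3.09442718e+00,  2.44436177e-03]), 'wrist_force': array([-0.70298232, -0.11918818,  0.34814095]), 'torque': array([-0.05060622, -0.05226242,  0.00765103]), 'grip_force': 0.0, 'finger_gap': 0.9994220389731427}
```

View pics/top0.png

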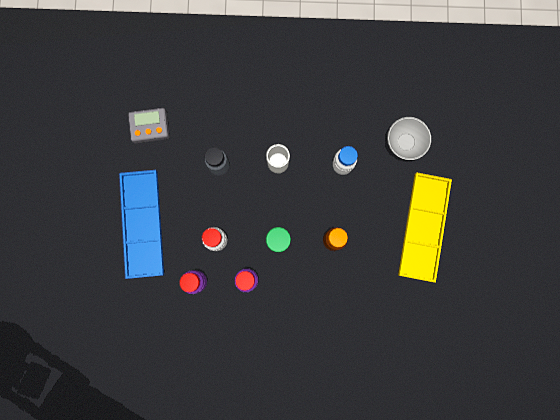

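View pics/side0.png

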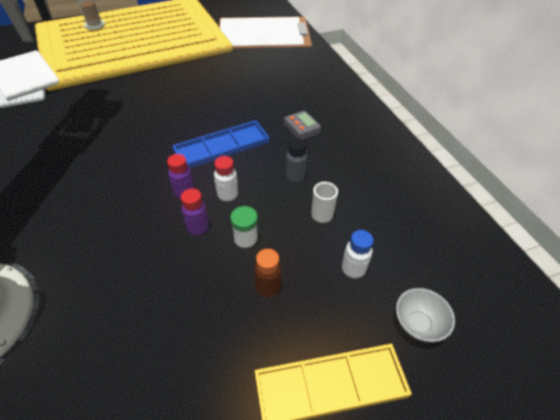

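The top view shows three red caps: a white-bodied bottle at (213,238) and purple-bodied ones at (193,282) and (246,280). The white one fits. The blue cap is at (348,156), amber (338,238), green (278,239), beaker (278,158), grey (215,158), dish (409,138), timer (148,125). The blue tray is on the left and the yellow tray on the right.

```bash
cat > h.py <<'E'
import numpy as np, cv2
from rig import bot
def ray(n,uv,z,c=None):
    c=c or bot.get_calibration(n); C=-c["R"].T@c["t"]
    d=c["R"].T@np.array([(uv[0]-c["cx"])/c["fx"],(uv[1]-c["cy"])/c["fy"],1]); return C+d*(z-C[2])/d[2]
def blobs(img,lo,hi,amin=60):
    m=cv2.inRange(cv2.cvtColor(img,cv2.COLOR_RGB2HSV),lo,hi)
    m=cv2.morphologyEx(m,cv2.MORPH_CLOSE,np.ones((3,3)))
    return [c for c in cv2.findContours(m,cv2.RETR_EXTERNAL,cv2.CHAIN_APPROX_NONE)[0] if cv2.contourArea(c)>amin]
E
python3 - <<'E'
from h import *
np.set_printoptions(precision=4,suppress=True)
im=bot.camera("top")
for n,lo,hi,z in(("blue",(100,120,60),(120,255,255),.09),("red",(0,170,110),(5,255,255),.09),("orange",(7,150,160),(18,255,255),.09),("green",(60,100,60),(85,255,255),.068),("yellow",(22,150,80),(35,255,255),.015),("white/grey",(0,0,85),(179,60,255),.07)):
    for c in blobs(im,lo,hi):
        if cv2.boundingRect(c)[1]<30: continue
        if cv2.contourArea(c)>2000:
            r=cv2.minAreaRect(c); P=np.array([ray("top",p,.015)[:2] for p in cv2.boxPoints(r)])
            e=P[1]-P[0],P[2]-P[1]; L=max(e,key=np.linalg.norm)
            print(n,"tray",P.mean(0),[np.linalg.norm(x) for x in e],"yaw",np.degrees(np.arctan2(L[1],L[0]))%180,P.round(3).tolist()); continue
        (u,v),rad=cv2.minEnclosingCircle(c); print(n,(round(u),round(v)),cv2.contourArea(c),ray("top",(u,v),z)[:2],"diam",2*rad*ray("top",(u,v),z)[2]*0+2*rad/541.9*.97)
cv2.imwrite("pics/crop.png",cv2.resize(im[140:310,110:460],None,fx=2.2,fy=2.2,interpolation=cv2.INTER_CUBIC)[:,:,::-1])
E
```

```text
blue tray [0.517  0.2787] [np.float64(0.08016505707096733), np.float64(0.21858742211008847)] yaw 6.7805740247314645 [[0.622, 0.332], [0.629, 0.252], [0.412, 0.226], [0.405, 0.304]]
blue (348, 155) 272.0 [ 0.6526 -0.1293] diam 0.035773510254491936
red (189, 282) 252.0 [0.4026 0.1637] diam 0.035663106868706586
red (245, 280) 233.5 [0.4089 0.0607] diam 0.032387581089806085
red (211, 237) 244.5 [0.4884 0.1261] diam 0.03444593830464137
green (278, 239) 467.0 [0.4885 0.0009] diam 0.04567624021883182
yellow tray [ 0.526  -0.2994] [np.float64(0.2182933465778307), np.float64(0.07929171189752737)] yaw 170.46997892827412 [[0.424, -0.243], [0.639, -0.279], [0.628, -0.357], [0.413, -0.319]]
white/grey (214, 239) 136.0 [0.4858 0.123 ] diam 0.04617224800826483
white/grey (343, 162) 205.5 [ 0.6444 -0.1234] diam 0.046182333408939284
white/grey (278, 158) 524.0 [0.647  0.0058] diam 0.05268142159562816
white/grey (409, 138) 1437.5 [ 0.6957 -0.2534] diam 0.07948917452975335
white/grey (148, 124) 1016.5 [0.7077 0.2626] diam 0.08045417734960235
```

View pics/crop.png

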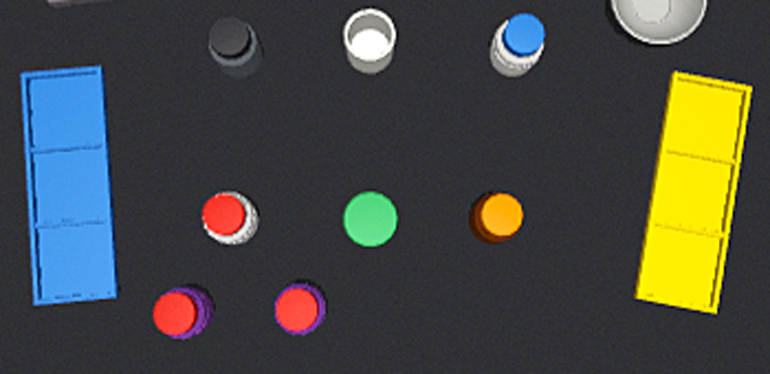

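The enlarged crop confirms it: the bottle with the white body at crop (223,213) is the redcap one, and the others at (177,313) and (297,310) have purple bodies. I'm starting with the red one.

{"method": "play_rows", "body": {"commands": [[[0.8,0.294,-0.415,0,0,0,20],[0.8,0.294,-0.415,0,0,0,20],[0.8,0.294,-0.415,0,0,0,20],[0.8,0.294,-0.415,0,0,0,20],[0.8,0.294,-0.415,0,0,0,20]]]}}

```text
time_s: 0.57
ee_pos: [0.3102, 0.377, 0.2144]
orientation: [0.009, -3.141, 0.0]
wrist_force: [0.5, -0.4, 0.8]
finger_gap: 0.8
grip_force: 0.0
```

{"method": "play_rows", "body": {"commands": [[[0.8,0.178,-0.251,0,0,0,0],[0.8,0.178,-0.251,0,0,0,0],[0.8,0.178,-0.251,0,0,0,0],[0.8,0.178,-0.251,0,0,0,0],[0.8,0.178,-0.251,0,0,0,0]]]}}

```text
time_s: 0.98
ee_pos: [0.431, 0.2068, 0.2146]
orientation: [-0.007, 3.141, 0.0]
wrist_force: [0.7, -0.8, -0.3]
finger_gap: 0.8
grip_force: 0.0
```

```bash
python3 - <<'E'
from h import *
s=bot.get_state(); print(s["ee_pos"],s["orientation"])
im=bot.camera("top")
for n,lo,hi,z in(("orange",(8,150,120),(22,255,255),.09),):
    for c in blobs(im,lo,hi):
        (u,v),rad=cv2.minEnclosingCircle(c); print(n,(u,v),rad,ray("top",(u,v),z)[:2])
for c in blobs(cv2.merge([im[:,:,2]]*3)[:,:,:] if 0 else im,(0,0,0),(179,255,25),40)[:6]:
    (u,v),rad=cv2.minEnclosingCircle(c); print("blk",(u,v),rad)
# beaker in side view : rim
s=bot.camera("side")
for c in blobs(s,(0,0,110),(179,60,255),200):
    x,y,w,h=cv2.boundingRect(c)
    if x>300 and x<345 and y>150: print("beaker side",x,y,w,h, ray("side",(x+w/2,y+11),.07))
E
```

```text
[0.43098108 0.20676937 0.21462358] [-6.61820344e-03  3.14147168e+00  2.51485850e-04]
orange (337.5869445800781, 237.21739196777344) 9.8291015625 [ 0.49393154 -0.11218423]
blk (200.0, 399.5) 34.12120819091797
blk (214.1023406982422, 366.622802734375) 14.16952133178711
blk (187.0, 330.0) 9.055485725402832
blk (171.9757537841797, 328.30303955078125) 48.73912048339844
blk (194.3195343017578, 243.66146850585938) 28.397022247314453
beaker side 343 242 30 36 [ 0.64180933 -0.14438392  0.07      ]
beaker side 312 181 27 41 [6.49976545e-01 3.14666867e-04 7.00000000e-02]
```

{"method": "play_rows", "body": {"commands": [[[0.8,0.057,-0.081,0,0,0,0],[0.8,0.057,-0.081,0,0,0,0],[0.8,0.057,-0.081,0,0,0,0],[0.8,0.057,-0.081,-0.04,0,0,0],[0.8,0.057,-0.081,-0.08,0,0,0]]]}}

```text
time_s: 1.5
ee_pos: [0.4901, 0.1274, 0.1361]
orientation: [-0.004, 3.135, 0.001]
wrist_force: [0.3, 0.8, -0.8]
finger_gap: 0.801
grip_force: 0.0
```

```bash
python3 - <<'E'
from h import *
print(bot.get_state()["ee_pos"]); cv2.imwrite("pics/w1.png",bot.camera("wrist")[:,:,::-1])
E
```

```text
[0.49011249 0.12737261 0.1361091 ]
```

View pics/w1.png

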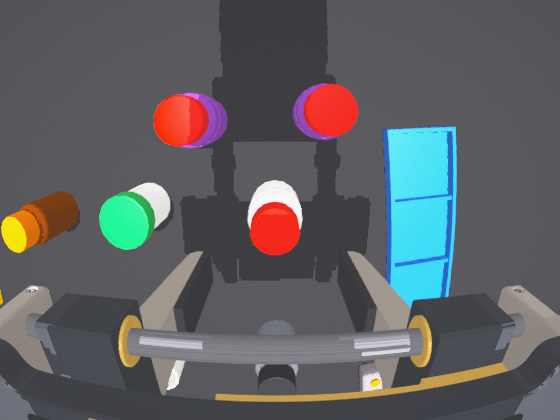

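The wrist view shows the red cap at (275,229), centred between the fingers. I'm descending.

{"method": "play_rows", "body": {"commands": [[[0.8,0,0,-0.04,0,0,0],[0.8,0,0,-0.08,0,0,0],[0.8,0,0,-0.107,0,0,0],[0.8,0,0,-0.107,0,0,0],[0.3,0,0,-0.107,0,0,0]]]}}

```text
time_s: 1.97
ee_pos: [0.4861, 0.1283, 0.0274]
orientation: [0.008, -3.138, -0.0]
wrist_force: [-0.5, 1.0, 1.2]
finger_gap: 0.749
grip_force: 0.0
```

{"method": "play_rows", "body": {"commands": [[[0.3,0,0,0,0,0,0],[0.3,0,0,0,0,0,0],[0.3,0,0,0,0,0,0],[0.3,0,0,0,0,0,0],[0.3,0,0,0,0,0,0]]]}}

```text
time_s: 2.38
ee_pos: [0.489, 0.1277, 0.0296]
orientation: [-0.007, 3.138, 0.0]
wrist_force: [-1.5, 0.1, 6.8]
finger_gap: 0.472
grip_force: 30.0
```

{"method": "play_rows", "body": {"commands": [[[0.3,0,0,0.03,0,0,0],[0.3,0,0,0.07,0,0,0],[0.3,0,0,0.11,0,0,0],[0.3,0,-0.03,0.12,0,0,0],[0.3,0.005,-0.07,0.12,0,0,0]]]}}

```text
time_s: 2.8
ee_pos: [0.4949, 0.0586, 0.1528]
orientation: [-0.014, 3.132, -0.0]
wrist_force: [2.1, -0.2, -0.9]
finger_gap: 0.472
grip_force: 30.0
```

{"method": "play_rows", "body": {"commands": [[[0.3,0.033,-0.36,0,0,0,0],[0.3,0.033,-0.36,0,0,0,0],[0.3,0.033,-0.36,0,0,0,0],[0.3,0.033,-0.36,0,0,0,0],[0.3,0.033,-0.36,0,0,0,0]]]}}

```text
time_s: 3.22
ee_pos: [0.5111, -0.1519, 0.1481]
orientation: [-0.006, 3.141, -0.0]
wrist_force: [0.2, 0.1, -0.6]
finger_gap: 0.471
grip_force: 30.0
```

{"method": "play_rows", "body": {"commands": [[[0.3,0.016,-0.15,0,0,0,0],[0.3,0.016,-0.15,0,0,0,0],[0.3,0.016,-0.15,0,0,0,0],[0.3,0.016,-0.15,0,0,0,0],[0.3,0.016,-0.15,0,0,0,0]]]}}

```text
time_s: 3.63
ee_pos: [0.5271, -0.3053, 0.1481]
orientation: [0.001, 3.141, -0.004]
wrist_force: [0.3, 0.5, -0.7]
finger_gap: 0.468
grip_force: 30.0
```

{"method": "play_rows", "body": {"commands": [[[0.3,0,0,-0.03,0,0,0],[0.3,0,0,-0.06,0,0,0],[0.3,0,0,-0.09,0,0,0],[0.3,0,0,-0.1,0,0,0],[0.3,0,0,-0.1,0,0,0]]]}}

```text
time_s: 4.05
ee_pos: [0.5252, -0.2972, 0.0445]
orientation: [0.007, -3.136, -0.008]
wrist_force: [-1.1, -0.6, -0.5]
finger_gap: 0.472
grip_force: 30.0
```

{"method": "play_rows", "body": {"commands": [[[0.3,0,0,-0.006,0,0,0],[0.3,0,0,-0.01,0,0,0],[0.3,0,0,-0.013,0,0,0],[0.3,0,0,-0.013,0,0,0],[0.3,0,0,-0.013,0,0,0]]]}}

```text
time_s: 4.47
ee_pos: [0.5278, -0.3001, 0.0355]
orientation: [-0.007, 3.141, -0.001]
wrist_force: [-0.3, -0.0, -0.5]
finger_gap: 0.47
grip_force: 30.0
```

{"method": "play_rows", "body": {"commands": [[[0.3,0,0,-0.002,0,0,0],[0.3,0,0,-0.002,0,0,0],[0.75,0,0,-0.002,0,0,0],[0.75,0,0,-0.002,0,0,0],[0.75,0,0,-0.002,0,0,0]]]}}

```text
time_s: 4.88
ee_pos: [0.5274, -0.2998, 0.0327]
orientation: [0.007, -3.142, -0.0]
wrist_force: [0.4, 0.2, 0.1]
finger_gap: 0.669
grip_force: 0.0
```

{"method": "play_rows", "body": {"commands": [[[0.75,0,0,0,0,0,0],[0.75,0,0,0.03,0,0,0],[0.75,0,0,0.07,0,0,0],[0.75,0,0,0.11,0,0,0],[0.75,0,0.03,0.12,0,0,0]]]}}

```text
time_s: 5.3
ee_pos: [0.5304, -0.2759, 0.1605]
orientation: [-0.001, 3.132, -0.016]
wrist_force: [0.2, -1.0, 1.6]
finger_gap: 0.751
grip_force: 0.0
```

```bash
python3 - <<'E'
from h import *
print(bot.get_state()["ee_pos"]); cv2.imwrite("pics/s2.png",bot.camera("side")[:,:,::-1])
E
```

```text
[ 0.53038594 -0.27594343  0.16051069]
```

View pics/s2.png

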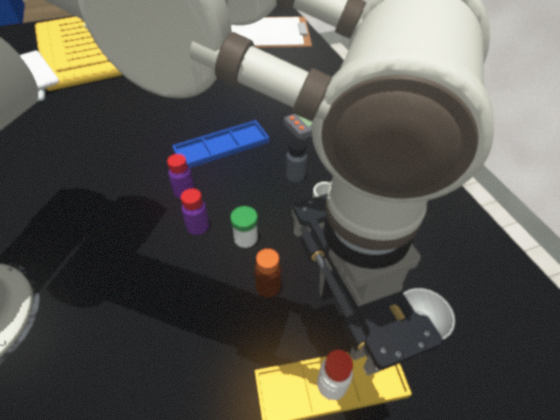

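The red-capped bottle stands in the middle yellow compartment at (335,378). Next is the blue-capped one at (0.652,-0.129).

{"method": "play_rows", "body": {"commands": [[[0.8,0.124,0.142,0,0,0,0],[0.8,0.124,0.142,0,0,0,0],[0.8,0.124,0.142,0,0,0,0],[0.8,0.124,0.142,0,0,0,0],[0.8,0.124,0.142,0,0,0,0]]]}}

```text
time_s: 5.77
ee_pos: [0.6531, -0.1237, 0.152]
orientation: [-0.011, 3.142, 0.002]
wrist_force: [-0.3, 0.6, -1.0]
finger_gap: 0.801
grip_force: 0.0
```

{"method": "play_rows", "body": {"commands": [[[0.8,0,0,0,0,0,0],[0.8,0,0,0,0,0,0],[0.8,0,0,-0.02,0,0,0],[0.8,0,0,-0.02,0,0,0],[0.8,0,0,-0.02,0,0,0]]]}}

```text
time_s: 6.18
ee_pos: [0.6495, -0.1286, 0.1311]
orientation: [0.004, -3.138, -0.002]
wrist_force: [0.4, -0.4, -0.1]
finger_gap: 0.797
grip_force: 0.0
```

{"method": "play_rows", "body": {"commands": [[[0.8,0,0,-0.04,0,0,0],[0.8,0,0,-0.08,0,0,0],[0.8,0,0,-0.103,0,0,0],[0.8,0,0,-0.103,0,0,0],[0.3,0,0,-0.103,0,0,0]]]}}

```text
time_s: 6.6
ee_pos: [0.6504, -0.1283, 0.0294]
orientation: [0.005, -3.139, -0.001]
wrist_force: [0.1, -0.3, 0.4]
finger_gap: 0.749
grip_force: 0.0
```

{"method": "play_rows", "body": {"commands": [[[0.3,0,0,0,0,0,0],[0.3,0,0,0,0,0,0],[0.3,0,0,0,0,0,0],[0.3,0,0,0,0,0,0],[0.3,0,0,0,0,0,0]]]}}

```text
time_s: 7.02
ee_pos: [0.6528, -0.1285, 0.0319]
orientation: [-0.007, 3.138, -0.002]
wrist_force: [-0.2, 0.1, 6.9]
finger_gap: 0.47
grip_force: 30.0
```

{"method": "play_rows", "body": {"commands": [[[0.3,0,0,0.03,0,0,0],[0.3,0,0,0.07,0,0,0],[0.3,0,0,0.11,0,0,0],[0.3,0,0.03,0.12,0,0,0],[0.3,-0.01,0.07,0.12,0,0,0]]]}}

```text
time_s: 7.43
ee_pos: [0.6456, -0.0607, 0.156]
orientation: [-0.0, 3.13, -0.006]
wrist_force: [1.2, 0.3, -0.7]
finger_gap: 0.47
grip_force: 30.0
```

{"method": "play_rows", "body": {"commands": [[[0.3,-0.055,0.347,0,0,0,0],[0.3,-0.055,0.347,0,0,0,0],[0.3,-0.055,0.347,0,0,0,0],[0.3,-0.055,0.347,0,0,0,0],[0.3,-0.055,0.347,0,0,0,0]]]}}

```text
time_s: 7.85
ee_pos: [0.6079, 0.1499, 0.1499]
orientation: [-0.007, 3.142, 0.0]
wrist_force: [-0.2, -0.3, -1.2]
finger_gap: 0.469
grip_force: 30.0
```

{"method": "play_rows", "body": {"commands": [[[0.3,-0.021,0.139,0,0,0,0],[0.3,-0.021,0.139,0,0,0,0],[0.3,-0.021,0.139,0,0,0,0],[0.3,-0.021,0.139,0,0,0,0],[0.3,-0.021,0.139,0,0,0,0]]]}}

```text
time_s: 8.27
ee_pos: [0.5863, 0.2908, 0.1496]
orientation: [0.015, -3.141, -0.001]
wrist_force: [-0.1, -0.0, 0.0]
finger_gap: 0.472
grip_force: 30.0
```

{"method": "play_rows", "body": {"commands": [[[0.3,0,0,-0.03,0,0,0],[0.3,0,0,-0.06,0,0,0],[0.3,0,0,-0.09,0,0,0],[0.3,0,0,-0.105,0,0,0],[0.3,0,0,-0.105,0,0,0]]]}}

```text
time_s: 8.68
ee_pos: [0.5845, 0.2843, 0.0396]
orientation: [0.005, -3.133, 0.005]
wrist_force: [0.1, -0.3, -1.5]
finger_gap: 0.472
grip_force: 30.0
```

{"method": "play_rows", "body": {"commands": [[[0.3,0,0,-0.004,0,0,0],[0.3,0,0,-0.008,0,0,0],[0.3,0,0,-0.008,0,0,0],[0.3,0,0,-0.008,0,0,0],[0.3,0,0,-0.008,0,0,0]]]}}

```text
time_s: 9.1
ee_pos: [0.5886, 0.2871, 0.038]
orientation: [-0.007, 3.14, 0.001]
wrist_force: [-0.9, -0.0, 0.1]
finger_gap: 0.469
grip_force: 30.0
```

{"method": "play_rows", "body": {"commands": [[[0.3,0,0,-0.003,0,0,0],[0.3,0,0,-0.003,0,0,0],[0.75,0,0,-0.003,0,0,0],[0.75,0,0,-0.003,0,0,0],[0.75,0,0,-0.003,0,0,0]]]}}

```text
time_s: 9.52
ee_pos: [0.5878, 0.287, 0.0337]
orientation: [-0.007, 3.141, 0.0]
wrist_force: [-1.2, -0.4, 0.3]
finger_gap: 0.665
grip_force: 0.0
```

{"method": "play_rows", "body": {"commands": [[[0.75,0,0,0,0,0,0],[0.75,0,0,0.03,0,0,0],[0.75,0,0,0.07,0,0,0],[0.75,0,0,0.11,0,0,0],[0.75,0,-0.03,0.11,0,0,0]]]}}

```text
time_s: 9.93
ee_pos: [0.5925, 0.2618, 0.1537]
orientation: [-0.013, 3.126, 0.009]
wrist_force: [1.9, 0.2, 2.0]
finger_gap: 0.749
grip_force: 0.0
```

{"method": "play_rows", "body": {"commands": [[[0.8,0.062,-0.253,0,0,0,0],[0.8,0.062,-0.253,0,0,0,0],[0.8,0.062,-0.253,0,0,0,0],[0.8,0.062,-0.253,0,0,0,0],[0.8,0.062,-0.253,0,0,0,0]]]}}

```text
time_s: 10.35
ee_pos: [0.6374, 0.0527, 0.1436]
orientation: [0.007, -3.142, -0.0]
wrist_force: [0.7, 0.2, 0.5]
finger_gap: 0.801
grip_force: 0.0
```

{"method": "play_rows", "body": {"commands": [[[0.8,0.014,-0.057,0,0,0,0],[0.8,0.014,-0.057,0,0,0,0],[0.8,0.014,-0.057,0,0,0,0],[0.8,0.014,-0.057,0,0,0,0],[0.8,0.014,-0.057,-0.03,0,0,0]]]}}

```text
time_s: 10.77
ee_pos: [0.6557, -0.0018, 0.12]
orientation: [-0.008, 3.13, -0.002]
wrist_force: [-0.0, -0.2, 1.0]
finger_gap: 0.803
grip_force: 0.0
```

```bash
python3 - <<'E'
from h import *
print(bot.get_state()["ee_pos"]); cv2.imwrite("pics/w3.png",bot.camera("wrist")[:,:,::-1])
c=bot.get_calibration("wrist")
for p in((.488,.001,.068),(.649,.004,.07)):
    q=c["R"]@np.array(p)+c["t"]; r=np.hypot(*q[:2]); print(c["cx"]+c["fx"]*np.arctan2(r,q[2])*q[0]/r,c["cy"]+c["fy"]*np.arctan2(r,q[2])*q[1]/r)
E
```

```text
[ 0.65570912 -0.0017861   0.1199887 ]
280.1152167309275 3.1045093616866666
282.7265190071251 240.39280680805405
```

View pics/w3.png

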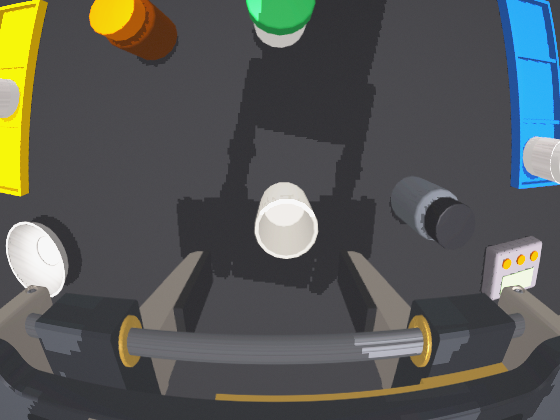

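The beaker rim is at about (286,227), against a prediction of (283,240). I'll settle the arm and measure it once from the wrist.

{"method": "play_rows", "body": {"commands": [[[0.8,-0.005,0.005,0,0,0,0],[0.8,-0.005,0.005,0,0,0,0],[0.8,-0.005,0.005,0,0,0,0],[0.8,-0.005,0.005,0,0,0,0],[0.8,-0.005,0.005,0,0,0,0]]]}}

```text
time_s: 11.23
ee_pos: [0.6471, 0.0029, 0.115]
orientation: [-0.008, 3.14, -0.001]
wrist_force: [-0.0, 0.3, 0.0]
finger_gap: 0.802
grip_force: 0.0
```

```bash
cat >> h.py <<'E'
def wray(uv,z,c):
    x,y=(uv[0]-c["cx"])/c["fx"],(uv[1]-c["cy"])/c["fy"]; t=np.hypot(x,y); s=np.sin(t)/max(t,1e-9)
    d=c["R"].T@np.array([x*s,y*s,np.cos(t)]); C=-c["R"].T@c["t"]; return C+d*(z-C[2])/d[2]
E
python3 - <<'E'
from h import *
print(bot.get_state()["ee_pos"]); c=bot.get_calibration("wrist"); im=bot.camera("wrist")
for k in blobs(im,(0,0,150),(179,60,255),800):
    x,y,w,h=cv2.boundingRect(k)
    if 240<x<300 and 150<y<240:
        print(x,y,w,h); print("bottom rim edge",wray((x+w/2,y+h),.07,c)," rim centre",wray((x+w/2,y+h-w/2),.07,c),"L/R",wray((x,y+h-w/2),.07,c),wray((x+w,y+h-w/2),.07,c))
for k in blobs(im,(60,100,60),(85,255,255),300):
    x,y,w,h=cv2.boundingRect(k);print("jar",x,y,w,h,wray((x+w/2,y+h-w/2+0),.068,c))
E
```

```text
[0.64706777 0.0029162  0.11503699]
248 194 64 79
bottom rim edge [0.67421551 0.00571637 0.07      ]  rim centre [0.64911247 0.00543011 0.07      ] L/R [ 0.64928348 -0.0171656   0.07      ] [0.64905815 0.02809772 0.07      ]
jar 238 0 71 46 [4.89396802e-01 9.32726534e-06 6.80000000e-02]
```

{"method": "play_rows", "body": {"commands": [[[0.8,0.002,0.002,-0.03,0,0,0],[0.8,0.002,0.002,-0.06,0,0,0],[0.8,0.002,0.002,-0.084,0,0,0],[0.8,0.002,0.002,-0.084,0,0,0],[0.3,0.002,0.002,-0.084,0,0,0]]]}}

```text
time_s: 11.7
ee_pos: [0.6474, 0.0047, 0.0289]
orientation: [0.006, -3.139, -0.001]
wrist_force: [-0.1, -1.4, 0.5]
finger_gap: 0.747
grip_force: 0.0
```

{"method": "play_rows", "body": {"commands": [[[0.3,0,0,0,0,0,0],[0.3,0,0,0,0,0,0],[0.3,0,0,0,0,0,0],[0.3,0,0,0,0,0,0],[0.3,0,0,0,0,0,0]]]}}

```text
time_s: 12.12
ee_pos: [0.6497, 0.0045, 0.0317]
orientation: [-0.007, 3.138, -0.001]
wrist_force: [-0.6, 1.6, 7.2]
finger_gap: 0.479
grip_force: 30.0
```

{"method": "play_rows", "body": {"commands": [[[0.3,0,0,0.03,0,0,0],[0.3,0,0,0.07,0,0,0],[0.3,0,0,0.11,0,0,0],[0.3,-0.01,0.03,0.12,0,0,0],[0.3,-0.035,0.07,0.12,0,0,0]]]}}

```text
time_s: 12.53
ee_pos: [0.6209, 0.0682, 0.1557]
orientation: [-0.0, 3.13, -0.002]
wrist_force: [1.0, 1.0, -0.7]
finger_gap: 0.485
grip_force: 30.0
```

{"method": "play_rows", "body": {"commands": [[[0.3,-0.096,0.206,0,0,0,0],[0.3,-0.096,0.206,0,0,0,0],[0.3,-0.096,0.206,0,0,0,0],[0.3,-0.096,0.206,0,0,0,0],[0.3,-0.096,0.206,0,0,0,0]]]}}

```text
time_s: 12.95
ee_pos: [0.527, 0.2603, 0.1498]
orientation: [-0.006, 3.141, -0.0]
wrist_force: [1.3, 0.2, -0.6]
finger_gap: 0.483
grip_force: 30.0
```

{"method": "play_rows", "body": {"commands": [[[0.3,-0.008,0.018,0,0,0,0],[0.3,-0.008,0.018,0,0,0,0],[0.3,-0.008,0.018,-0.03,0,0,0],[0.3,-0.008,0.018,-0.06,0,0,0],[0.3,-0.008,0.018,-0.08,0,0,0]]]}}

```text
time_s: 13.37
ee_pos: [0.5195, 0.2756, 0.0674]
orientation: [0.006, -3.14, 0.002]
wrist_force: [0.0, -0.4, -1.3]
finger_gap: 0.481
grip_force: 30.0
```

{"method": "play_rows", "body": {"commands": [[[0.3,0,0,-0.02,0,0,0],[0.3,0,0,-0.028,0,0,0],[0.3,0,0,-0.03,0,0,0],[0.3,0,0,-0.03,0,0,0],[0.3,0,0,-0.03,0,0,0]]]}}

```text
time_s: 13.78
ee_pos: [0.5216, 0.2767, 0.0411]
orientation: [-0.006, 3.139, 0.001]
wrist_force: [-0.7, -0.0, -1.3]
finger_gap: 0.482
grip_force: 30.0
```

{"method": "play_rows", "body": {"commands": [[[0.3,-0.003,0.002,-0.003,0,0,0],[0.3,-0.003,0.002,-0.006,0,0,0],[0.3,-0.003,0.002,-0.006,0,0,0],[0.3,-0.003,0.002,-0.006,0,0,0],[0.3,-0.003,0.002,-0.006,0,0,0]]]}}

```text
time_s: 14.2
ee_pos: [0.5184, 0.2797, 0.0355]
orientation: [-0.007, 3.139, 0.002]
wrist_force: [-1.3, 1.7, 5.8]
finger_gap: 0.479
grip_force: 30.0
```

{"method": "play_rows", "body": {"commands": [[[0.75,0,0,0,0,0,0],[0.75,0,0,0,0,0,0],[0.75,0,0,0,0,0,0],[0.75,0,0,0,0,0,0],[0.75,0,0,0.03,0,0,0]]]}}

```text
time_s: 14.62
ee_pos: [0.5124, 0.2771, 0.0578]
orientation: [0.006, -3.13, 0.006]
wrist_force: [0.3, -0.4, -1.2]
finger_gap: 0.749
grip_force: 0.0
```

{"method": "play_rows", "body": {"commands": [[[0.75,0,0,0.04,0,0,0],[0.75,0,0,0.08,0,0,0],[0.75,0,-0.03,0.09,0,0,0],[0.75,-0.002,-0.07,0.09,0,0,0],[0.75,-0.005,-0.11,0.09,0,0,0]]]}}

```text
time_s: 15.03
ee_pos: [0.5131, 0.1681, 0.1553]
orientation: [-0.01, 3.138, 0.0]
wrist_force: [1.4, 0.1, -0.8]
finger_gap: 0.747
grip_force: 0.0
```

```bash
python3 - <<'E'
from h import *
print(bot.get_state()["ee_pos"]); cv2.imwrite("pics/s4.png",bot.camera("wrist")[:,:,::-1])
E
```

```text
[0.51305711 0.16814713 0.1553007 ]
```

View pics/s4.png

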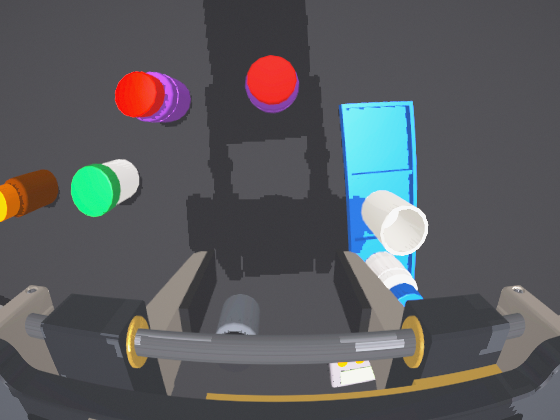

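The beaker stands in the middle blue compartment at (395,225) and the blue-capped bottle in the far one at (395,280). The near one is free. The amber bottle is next.

{"method": "play_rows", "body": {"commands": [[[0.8,-0.019,-0.28,0,0,0,0],[0.8,-0.019,-0.28,0,0,0,0],[0.8,-0.019,-0.28,0,0,0,0],[0.8,-0.019,-0.28,0,0,0,0],[0.8,-0.019,-0.28,0,0,0,0]]]}}

```text
time_s: 15.5
ee_pos: [0.4975, -0.0409, 0.1536]
orientation: [-0.007, 3.142, -0.0]
wrist_force: [0.9, 0.4, -0.0]
finger_gap: 0.799
grip_force: 0.0
```

{"method": "play_rows", "body": {"commands": [[[0.8,-0.004,-0.073,0,0,0,0],[0.8,-0.004,-0.073,0,0,0,0],[0.8,-0.004,-0.073,-0.03,0,0,0],[0.8,-0.004,-0.073,-0.03,0,0,0],[0.8,-0.004,-0.073,-0.03,0,0,0]]]}}

```text
time_s: 15.92
ee_pos: [0.4926, -0.1114, 0.1222]
orientation: [0.005, -3.138, -0.004]
wrist_force: [-0.1, 0.4, -0.1]
finger_gap: 0.798
grip_force: 0.0
```

```bash
python3 - <<'E'
from h import *
print(bot.get_state()["ee_pos"]); c=bot.get_calibration("wrist"); im=bot.camera("wrist")
for k in blobs(im,(10,150,130),(24,255,255),500):
    (u,v),r=cv2.minEnclosingCircle(k); print(u,v,r,wray((u,v),.09,c))
E
```

```text
[ 0.49256618 -0.11144725  0.12217516]
361.0 383.5 145.72329711914062 [ 0.62432296 -0.03651988  0.09      ]
273.4137878417969 235.60345458984375 33.02545166015625 [ 0.48585387 -0.11345224  0.09      ]
125.5 219.5 78.53990173339844 [ 0.47529153 -0.21680066  0.09      ]
```

{"method": "play_rows", "body": {"commands": [[[0.8,-0.003,-0.001,-0.04,0,0,0],[0.8,-0.003,-0.001,-0.08,0,0,0],[0.8,-0.003,-0.001,-0.094,0,0,0],[0.8,-0.003,-0.001,-0.094,0,0,0],[0.3,-0.003,-0.001,-0.094,0,0,0]]]}}

```text
time_s: 16.38
ee_pos: [0.4917, -0.1124, 0.0304]
orientation: [-0.009, 3.141, -0.0]
wrist_force: [0.8, 0.2, 0.6]
finger_gap: 0.749
grip_force: 0.0
```

{"method": "play_rows", "body": {"commands": [[[0.3,0,0,0,0,0,0],[0.3,0,0,0,0,0,0],[0.3,0,0,0,0,0,0],[0.3,0,0,0,0,0,0],[0.3,0,0,0,0,0,0]]]}}

```text
time_s: 16.8
ee_pos: [0.4923, -0.1134, 0.0312]
orientation: [-0.006, 3.139, -0.001]
wrist_force: [-0.7, 0.9, 6.5]
finger_gap: 0.473
grip_force: 30.0
```

{"method": "play_rows", "body": {"commands": [[[0.3,0,0,0.03,0,0,0],[0.3,0,0,0.07,0,0,0],[0.3,0,0,0.11,0,0,0],[0.3,0,0.03,0.125,0,0,0],[0.3,-0.01,0.07,0.125,0,0,0]]]}}

```text
time_s: 17.22
ee_pos: [0.4858, -0.0457, 0.1608]
orientation: [-0.0, 3.13, -0.007]
wrist_force: [1.2, 1.5, -1.3]
finger_gap: 0.477
grip_force: 30.0
```

{"method": "play_rows", "body": {"commands": [[[0.3,-0.034,0.316,0,0,0,0],[0.3,-0.034,0.316,0,0,0,0],[0.3,-0.034,0.316,0,0,0,0],[0.3,-0.034,0.316,0,0,0,0],[0.3,-0.034,0.316,0,0,0,0]]]}}

```text
time_s: 17.63
ee_pos: [0.4582, 0.1658, 0.1549]
orientation: [-0.006, 3.141, -0.0]
wrist_force: [0.7, -0.4, -0.7]
finger_gap: 0.473
grip_force: 30.0
```

{"method": "play_rows", "body": {"commands": [[[0.3,-0.012,0.109,0,0,0,0],[0.3,-0.012,0.109,0,0,0,0],[0.3,-0.012,0.109,0,0,0,0],[0.3,-0.012,0.109,0,0,0,0],[0.3,-0.012,0.109,-0.03,0,0,0]]]}}

```text
time_s: 18.05
ee_pos: [0.4508, 0.2759, 0.1301]
orientation: [-0.012, 3.13, 0.005]
wrist_force: [0.7, 0.0, 0.1]
finger_gap: 0.472
grip_force: 30.0
```

{"method": "play_rows", "body": {"commands": [[[0.3,0,0,-0.03,0,0,0],[0.3,0,0,-0.06,0,0,0],[0.3,0,0,-0.075,0,0,0],[0.3,0,0,-0.08,0,0,0],[0.3,0,0,-0.08,0,0,0]]]}}

```text
time_s: 18.47
ee_pos: [0.4458, 0.2721, 0.0434]
orientation: [0.006, -3.139, 0.002]
wrist_force: [0.3, 0.3, -0.9]
finger_gap: 0.474
grip_force: 30.0
```

{"method": "play_rows", "body": {"commands": [[[0.3,0,0,-0.003,0,0,0],[0.3,0,0,-0.006,0,0,0],[0.3,0,0,-0.009,0,0,0],[0.3,0,0,-0.01,0,0,0],[0.3,0,0,-0.01,0,0,0]]]}}

```text
time_s: 18.88
ee_pos: [0.4474, 0.2732, 0.0353]
orientation: [-0.007, 3.14, 0.0]
wrist_force: [-0.2, -0.6, 0.2]
finger_gap: 0.473
grip_force: 30.0
```

{"method": "play_rows", "body": {"commands": [[[0.3,0,0,-0.001,0,0,0],[0.75,0,0,-0.001,0,0,0],[0.75,0,0,-0.001,0,0,0],[0.75,0,0,-0.001,0,0,0],[0.75,0,0,-0.001,0,0,0]]]}}

```text
time_s: 19.3
ee_pos: [0.4469, 0.2731, 0.0336]
orientation: [-0.007, 3.142, 0.0]
wrist_force: [-0.3, -0.5, -0.1]
finger_gap: 0.735
grip_force: 0.0
```

{"method": "play_rows", "body": {"commands": [[[0.75,0,0,0.03,0,0,0],[0.75,0,0,0.07,0,0,0],[0.75,0,0,0.11,0,0,0],[0.75,0.005,-0.03,0.11,0,0,0],[0.75,0.01,-0.07,0.11,0,0,0]]]}}

```text
time_s: 19.72
ee_pos: [0.4591, 0.2045, 0.1472]
orientation: [-0.014, 3.134, 0.003]
wrist_force: [-0.2, -0.2, -0.8]
finger_gap: 0.749
grip_force: 0.0
```

{"method": "play_rows", "body": {"commands": [[[0.8,0.031,-0.202,0,0,0,0],[0.8,0.031,-0.202,0,0,0,0],[0.8,0.031,-0.202,0,0,0,0],[0.8,0.031,-0.202,0,0,0,0],[0.8,0.031,-0.202,0,0,0,0]]]}}

```text
time_s: 20.13
ee_pos: [0.4878, -0.0013, 0.1438]
orientation: [-0.006, 3.141, -0.0]
wrist_force: [0.3, 0.2, -0.2]
finger_gap: 0.797
grip_force: 0.0
```

{"method": "play_rows", "body": {"commands": [[[0.8,0,0,-0.02,0,0,0],[0.8,0,0,-0.02,0,0,0],[0.8,0,0,-0.02,0,0,0],[0.8,0,0,-0.02,0,0,0],[0.8,0,0,-0.02,0,0,0]]]}}

```text
time_s: 20.55
ee_pos: [0.4881, 0.0021, 0.1243]
orientation: [-0.01, 3.141, -0.0]
wrist_force: [0.2, 0.6, -0.6]
finger_gap: 0.801
grip_force: 0.0
```

```bash
python3 - <<'E'
from h import *
print(bot.get_state()["ee_pos"]); c=bot.get_calibration("wrist"); im=bot.camera("wrist"); cv2.imwrite("pics/w5.png",im[:,:,::-1])
for k in blobs(im,(60,100,60),(85,255,255),300):
    (u,v),r=cv2.minEnclosingCircle(k); print(u,v,r,wray((u,v),.068,c))
E
```

```text
[0.48811803 0.00207625 0.12433521]
273.34722900390625 228.40277099609375 32.777191162109375 [ 4.84510418e-01 -1.50568294e-04  6.80000000e-02]
```

View pics/w5.png

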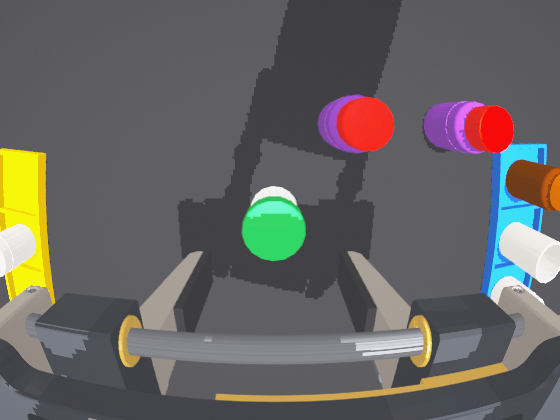

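The jar lid is at (273,228), between the fingers, and the amber bottle stands in the near blue compartment at (540,185). I'm gripping the jar by its lid.

{"method": "play_rows", "body": {"commands": [[[0.8,-0.001,-0.001,-0.03,0,0,0],[0.8,-0.001,-0.001,-0.06,0,0,0],[0.8,-0.001,-0.001,-0.083,0,0,0],[0.8,-0.001,-0.001,-0.083,0,0,0],[0.3,-0.001,-0.001,-0.083,0,0,0]]]}}

```text
time_s: 21.02
ee_pos: [0.4862, 0.0009, 0.0405]
orientation: [0.009, -3.14, -0.001]
wrist_force: [0.5, 0.7, 0.3]
finger_gap: 0.749
grip_force: 0.0
```

{"method": "play_rows", "body": {"commands": [[[0.3,0,0,0,0,0,0],[0.3,0,0,0,0,0,0],[0.3,0,0,0,0,0,0],[0.3,0,0,0,0,0,0],[0.3,0,0,0,0,0,0]]]}}

```text
time_s: 21.43
ee_pos: [0.4885, -0.0001, 0.0424]
orientation: [-0.007, 3.138, -0.001]
wrist_force: [-0.2, 1.7, 6.5]
finger_gap: 0.514
grip_force: 30.0
```

{"method": "play_rows", "body": {"commands": [[[0.3,0,0,0.03,0,0,0],[0.3,0,0,0.07,0,0,0],[0.3,0,0,0.11,0,0,0],[0.3,0,-0.03,0.115,0,0,0],[0.3,-0.005,-0.07,0.115,0,0,0]]]}}

```text
time_s: 21.85
ee_pos: [0.4847, -0.0699, 0.16]
orientation: [-0.014, 3.133, -0.004]
wrist_force: [1.2, -1.5, -1.6]
finger_gap: 0.511
grip_force: 30.0
```

{"method": "play_rows", "body": {"commands": [[[0.3,-0.024,-0.22,0,0,0,0],[0.3,-0.024,-0.22,0,0,0,0],[0.3,-0.024,-0.22,0,0,0,0],[0.3,-0.024,-0.22,0,0,0,0],[0.3,-0.024,-0.22,0,0,0,0]]]}}

```text
time_s: 22.27
ee_pos: [0.4584, -0.279, 0.1557]
orientation: [0.006, -3.142, 0.0]
wrist_force: [1.3, 0.9, -1.0]
finger_gap: 0.514
grip_force: 30.0
```

{"method": "play_rows", "body": {"commands": [[[0.3,-0.001,-0.011,0,0,0,0],[0.3,-0.001,-0.011,0,0,0,0],[0.3,-0.001,-0.011,-0.03,0,0,0],[0.3,-0.001,-0.011,-0.06,0,0,0],[0.3,-0.001,-0.011,-0.08,0,0,0]]]}}

```text
time_s: 22.68
ee_pos: [0.4574, -0.2854, 0.0732]
orientation: [0.008, -3.139, -0.005]
wrist_force: [0.0, 0.1, -2.3]
finger_gap: 0.514
grip_force: 30.0
```

{"method": "play_rows", "body": {"commands": [[[0.3,0,0,-0.01,0,0,0],[0.3,0,0,-0.02,0,0,0],[0.3,0,0,-0.023,0,0,0],[0.3,0,0,-0.023,0,0,0],[0.3,0,0,-0.023,0,0,0]]]}}

```text
time_s: 23.1
ee_pos: [0.4591, -0.2884, 0.0539]
orientation: [-0.007, 3.14, -0.002]
wrist_force: [-0.1, 0.2, -1.2]
finger_gap: 0.514
grip_force: 30.0
```

{"method": "play_rows", "body": {"commands": [[[0.3,0,0,-0.003,0,0,0],[0.3,0,0,-0.006,0,0,0],[0.3,0,0,-0.007,0,0,0],[0.3,0,0,-0.007,0,0,0],[0.3,0,0,-0.007,0,0,0]]]}}

```text
time_s: 23.52
ee_pos: [0.4587, -0.2885, 0.0464]
orientation: [-0.007, 3.141, -0.001]
wrist_force: [-0.5, 0.4, 3.2]
finger_gap: 0.516
grip_force: 30.0
```

{"method": "play_rows", "body": {"commands": [[[0.3,0,0,-0.001,0,0,0],[0.8,0,0,-0.001,0,0,0],[0.8,0,0,-0.001,0,0,0],[0.8,0,0,-0.001,0,0,0],[0.8,0,0,-0.001,0,0,0]]]}}

```text
time_s: 23.93
ee_pos: [0.4581, -0.288, 0.0444]
orientation: [0.007, -3.141, -0.0]
wrist_force: [0.0, 0.1, 0.7]
finger_gap: 0.777
grip_force: 0.0
```

{"method": "play_rows", "body": {"commands": [[[0.8,0,0,0.03,0,0,0],[0.8,0,0,0.07,0,0,0],[0.8,0,0,0.11,0,0,0],[0.8,0,0.03,0.12,0,0,0],[0.8,-0.02,0.07,0.12,0,0,0]]]}}

```text
time_s: 24.35
ee_pos: [0.4434, -0.224, 0.1698]
orientation: [-0.003, 3.133, -0.011]
wrist_force: [0.8, 1.2, 0.3]
finger_gap: 0.8
grip_force: 0.0
```

{"method": "play_rows", "body": {"commands": [[[0.8,-0.06,0.2,0.05,0,0,0],[0.8,-0.06,0.2,0.05,0,0,0],[0.8,-0.06,0.2,0.05,0,0,0],[0.8,-0.06,0.2,0.05,0,0,0],[0.8,-0.06,0.2,0.05,0,0,0]]]}}

```text
time_s: 24.77
ee_pos: [0.3803, -0.0252, 0.2133]
orientation: [-0.005, 3.141, 0.0]
wrist_force: [1.0, 0.1, -0.7]
finger_gap: 0.802
grip_force: 0.0
```

```bash
python3 - <<'E'
from h import *
cv2.imwrite("pics/t6.png",bot.camera("top")[:,:,::-1]);cv2.imwrite("pics/s6.png",bot.camera("side")[:,:,::-1])
E
```

```text
(no output)
```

View pics/t6.png

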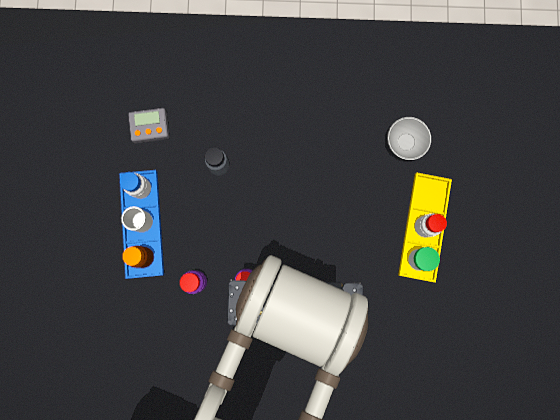

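View pics/s6.png

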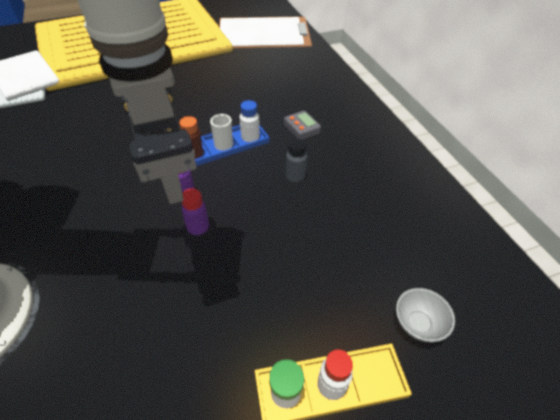

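All five stand upright in their own compartments. In the top view the blue cap is at (133,183), beaker (135,218), amber (135,257), red cap (436,223) and jar (427,259). The grey bottle, dish and timer have not moved, and the gripper touches nothing.

```bash
python3 -c "
from rig import bot
print(bot.finish_job())"
```

```text
the job is handed in; nothing more can be done
None
```

I handed the job in at about 25 s: both kits are made up, with all five things upright in compartments of their own, and the grey bottle, dish and timer look unmoved in the final top and side pictures; handing in returned no verdict.

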